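Push a parts crate up the loading ramp and seat it behind the lip

ROBOT

A 7-joint arm with a two-finger parallel gripper is mounted at the origin on the work surface. World frame = base frame: x ahead of the robot, y to its left, z up, the work surface at z = 0. Lengths are in m, angles in rad, forces in N, time in s.
With the tool pointing down it reaches from about 0.425 to 0.825 m from the base axis. Payload 3.6 kg.
Tool frame: the origin (TCP) lies on the centre line of the jaws, within the pads' length; the fingertips stand 8 mm ahead of it and the grasp point (between the pads) lies 11 mm behind it; z points along the fingers, y is the direction in which the jaws open and shut (so a half turn about z gives the same grasp; the last joint's range is limited). The gripper opens to 93 mm and grips with 3 to 60 N. Pads are 15 mm wide; open, the fingers measure 128 mm over their backs; the gripper's body (75 mm by 188 mm) begins 65 mm behind the grasp point.
Start: joints at [1.206, 0.615, -0.013, 1.423, 0.008, 1.103, -0.04], TCP at [0.215, -0.613, 0.227] pointing down, gripper open.
Joint ranges: [-3.12, 3.12], [-0.3, 2.06], [-1.34, 1.32], [0.26, 2.42], [-1.36, 4.5], [0.01, 1.98], [-2.84, 2.84]. Speed limits (rad/s): [2.79, 2.79, 3.14, 3.14, 3.14, 3.14, 3.14].

INTERFACE

Orientations are given as a rotation vector (axis times angle).
In Python, from plant import bot, imaging, finish_job gives the robot as it stands. The module is installed in compiled form; this text tells all that it offers.
- The arm moves only by the shell command python3 -m creep 'ROWS' [OPENING] [FORCE]. ROWS is JSON, a list of rows, each a list of 6 numbers: the shift along the tool's x, y, z in m, then the turn, a rotation vector about the tool's x, y, z in degrees. In form: [[x, y, z, ax, ay, az], ...]. A call has 1 to 12 rows; each row shifts and turns the commanded pose from where the row before left it, along the tool's axes as they then stand; what a row does not reach is not made up. A row lasts 1/8 s, in which the tool goes at most 62.5 mm and 10.7 degrees, less where a joint would pass 70% of its speed; a pose out of reach is approached as far as the arm can. A call is refused whole if a number of a shift passes 0.0625 or a number of a turn 10.7, either way. A call with a gripper value outside its range is refused whole. OPENING is the finger opening in m, from 0 to 0.093, set as the call begins (- or left out, the last holds). The fingers move at their own pace and stop on an object; FORCE is the grip in N (left out, the last holds). Time passes only in rows, so rows that do not move let the fingers close. It gives the time, the measured TCP pose, the force and the opening at its end, in the units of the state.
- bot.read_state(): the state, without advancing time (a new reading comes with each control period).
- imaging.read_camera(name): name is "scene" or "top" or "wrist"; returns the picture (420x560x3 uint8, red, green, blue); there is no depth.
- imaging.calibration(name): a dict with "K" (3x3 intrinsics, pixels), "R" (3x3) and "t" (3): a world point X has camera coordinates R X + t. Camera axes: x right, y down, z forward; pixel columns grow to the right and rows downward; lengths in m; the calibration is good to about 2 mm. A picture is of the moment at which its call begins: read the wrist's pose just before it. calibration takes no time and is no camera call; for the wrist camera it gives the pose at the moment of the call.
- finish_job(): hands the job in, once; it reports no verdict.
The state is a dict: "clock": time; "joints": joint angles; "qd": joint speeds; "tau": joint torques, N m; "ee_pos": TCP position; "orientation": TCP orientation; "force": force on the tool from outside, world axes, zero at the start; "wrist_torque": the same for the moment, N m; "grip_width": finger opening in m.
Only numpy, scipy, OpenCV 4.12 (cv2) and the standard library are available. Lean on these libraries where they do the work, as an engineer would, in place of code of your own. Each camera call takes 0.05 s, during which the arm holds its last target.

TASK

Push the wooden crate along the bench into the flared guide rails and up the ramp until its trailing edge drops behind the lip at the top, so that it lies flat in the tray. Then ease it on along the tray until it presses lightly against the sprung rubber buffer, a few newtons and no more, and back away, leaving it lying in the tray. Never force or ram the crate or the buffer, and leave the mug, handwheel and rubber mount alone.

Things in the scene. Friction and masses are not known exactly. Their poses are not given: they have to be found in the camera images.
- crate_center (a point): Closed slatted wooden crate, 120 long (x) x 140 wide (y) x 55 mm high, 0.5 to 0.9 kg, too wide to grasp, flat faces. This point: its centre, 27.5 mm above its underside. Its x axis is within 0.2 rad of the push direction: push the 140 x 55 mm face at x = -60 mm. It starts flat on the bench before the rails' mouth, up to 15 mm off their centre line. Some 1 to 8 N push it; friction is not known.
- dock: Two fixed parallel dark steel guide rails on the bench, 45 mm high, 8 mm thick, 148 mm apart inside (crate has 4 mm play each side). Origin: on the bench, on the centre line, where the straight rails start; x along the rails in the push direction, y left of it, z up. Straight from x = 0 to 360 mm; from x = -70 to 0 they flare, 206 mm apart inside at the mouth, and steer the crate in.
- lip_nominal (a point): Point fixed to the rails (dock x 150, z 25 mm), axes as the dock's. The bare steel ramp tray between the rails is clamped s = 0 to 20 mm further along x, NOT measured: ramp foot at bench level 120 mm before the lip, lip edge at this point + s, 25 mm high (slope 0.205 rad), then a drop to the level tray floor 18 mm high. A crate wholly past the lip drops 7 mm, lies flat, centre 45.5 mm high, and stays.
- stop: Fixed green end-stop block beyond the tray, 50 x 90 x 75 mm, on the rails' centre line. Origin: on the bench at the middle of its near face, 375 mm along x from the dock origin; axes as the dock's. A steel rod with a round black rubber buffer, 40 mm across, 45 mm high at its centre, stands out of it towards the crate.
- buffer_nominal (a point): Middle of the buffer's face with its rod screwed fully in (dock x 338, z 45 mm), axes as the dock's. The rod is screwed out 0 to 40 mm towards the crate, NOT measured; with the trailing edge just past the lip the crate still has 8 to 68 mm to go to the buffer. It is sprung, about 3 N per mm, solid after 9 mm; it must feel at least 2 N from the crate and never more than 12 N.
- mug: Bystander: blue mug, 82 mm across, 95 mm high; origin at the centre of its underside. Leave alone.
- handwheel: Bystander: bare steel three-spoked handwheel lying flat, 126 mm across, 21 mm high; origin at its centre underneath. Leave alone.
- mount: Bystander: round black rubber engine mount with a stud, 66 mm across, 56 mm high; origin at the centre of its underside. Leave alone.
Not all that is in view belongs to the job. There is more than one size of the part that bears crate_center; the job needs the smallest.

How it is judged:
By the outcome, as a careful person would: the job done as asked, in the order asked, and still so for the second after the job is handed in, with the robot touching nothing.
It also fails if it takes over 72 s, if anything falls off the work surface, if the arm or the gripper's body presses on something with over 40 N, if the wrist force passes 120 N, or if a joint passes its speed limit or range.

## Working session

There is one attempt and no reset: what is moved stays moved. The work goes in short steps, Python scripts to look and compute and a shell command to move; the robot and the scene stay as the last step left them, time stands still between calls to the robot, and variables do not carry over. Pictures are saved under pics/ and viewed, and the job is handed in when it is done.

```bash
mkdir -p pics; python3 - <<'E'
from plant import bot, imaging
import cv2
print(bot.read_state())
for n in ["scene","top","wrist"]:
    c=imaging.calibration(n); print(n,c)
    cv2.imwrite(f"pics/{n}0.png",imaging.read_camera(n)[:,:,::-1])
E
```

```text
{'clock': 0.0, 'joints': array([ 1.20650283,  0.61588786, -0.01260847,  1.42491015,  0.00809949,
        1.10338467, -0.04042957]), 'qd': array([-3.43252359e-06,  9.61785015e-05,  8.59607725e-04, -1.42058112e-03,
        1.19919984e-04, -1.13592390e-03, -9.26462932e-04]), 'tau': array([-1.52496027e-04, -4.58935189e+01,  2.08980027e-01, -1.65745443e+01,
       -6.10650214e-02,  2.05224281e-02,  2.33588607e-04]), 'ee_pos': array([ 0.21516142, -0.61253358,  0.2254978 ]), 'orientation': array([-3.09442123e+00, -5.27712992e-01,  7.32743865e-04]), 'force': array([ 0.64694174,  0.34967784, -0.76038214]), 'wrist_torque': array([-0.01346229, -0.01668116,  0.01489949]), 'grip_width': 0.09324784232965384}
scene {'K': array([[451.78448062,   0.        , 283.40707257],
       [  0.        , 451.78448062, 211.87247016],
       [  0.        ,   0.        ,   1.        ]]), 'R': array([[-0.46503065,  0.88529355,  0.00135362],
       [ 0.75434628,  0.39704549, -0.52279688],
       [-0.46336615, -0.24209547, -0.85245621]]), 't': array([ 0.22713719, -0.39308708,  1.63723433])}
top {'K': array([[471.65037738,   0.        , 278.27693052],
       [  0.        , 471.65037738, 209.4212705 ],
       [  0.        ,   0.        ,   1.        ]]), 'R': array([[-1.05151007e-03, -9.99997672e-01,  1.88441481e-03],
       [-9.88141738e-01,  7.49704701e-04, -1.53542646e-01],
       [ 1.53540876e-01, -2.02352056e-03, -9.88140225e-01]]), 't': array([0.01042862, 0.56549333, 1.29540219])}
wrist {'K': array([[311.5583647 ,   0.        , 281.14416795],
       [  0.        , 311.5583647 , 206.10948657],
       [  0.        ,   0.        ,   1.        ]]), 'R': array([[ 0.33123559, -0.94354705, -0.00139323],
       [-0.90865283, -0.31938301,  0.26896938],
       [-0.25423024, -0.08782627, -0.96314772]]), 't': array([-0.64835942, -0.03138694,  0.39038168])}
```

View pics/scene0.png

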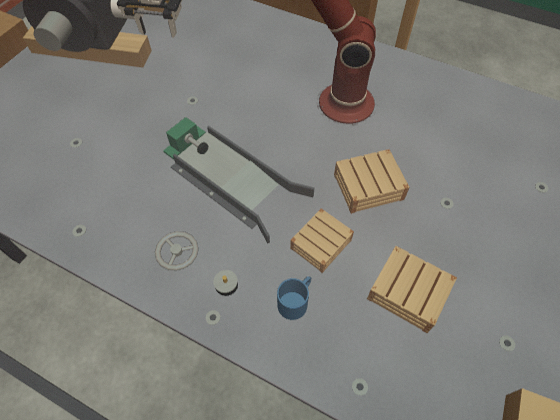

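View pics/top0.png

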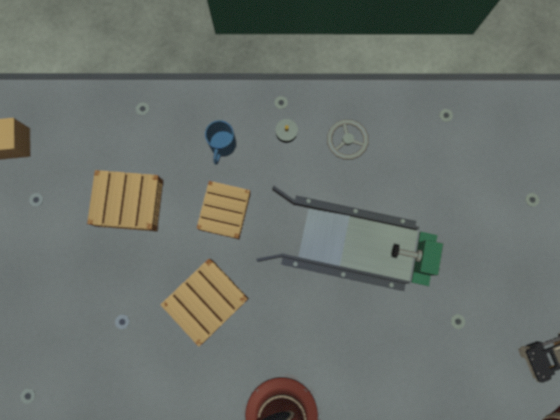

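```bash
cat > h.py <<'E'
import numpy as np, cv2
from plant import bot, imaging
def ray(n,uv,z,c=None):
    c=c or imaging.calibration(n); R,t,K=c['R'],c['t'],c['K']
    o=-R.T@t; d=R.T@np.linalg.inv(K)@np.array([uv[0],uv[1],1.]); return o+d*(z-o[2])/d[2]
def proj(n,X,c=None):
    c=c or imaging.calibration(n); p=c['K']@(c['R']@np.asarray(X,float)+c['t']); return p[:2]/p[2]
E
python3 - <<'E'
from h import *
im=cv2.imread('pics/top0.png')
cv2.imwrite('pics/topz0.png',cv2.resize(im[170:300,180:450],None,fx=2.95,fy=2.95,interpolation=cv2.INTER_CUBIC))
im2=cv2.imread('pics/scene0.png')
cv2.imwrite('pics/scz0.png',cv2.resize(im2[110:280,155:360],None,fx=3.5,fy=3.5,interpolation=cv2.INTER_CUBIC))
hsv=cv2.cvtColor(im,cv2.COLOR_BGR2HSV)
m=cv2.inRange(hsv,(8,60,100),(28,255,255)); m=cv2.morphologyEx(m,cv2.MORPH_CLOSE,np.ones((5,5)))
for c in cv2.findContours(m,0,2)[0]:
    if cv2.contourArea(c)<400: continue
    r=cv2.minAreaRect(c); b=cv2.boxPoints(r); P=np.array([ray('top',p,.055)[:2] for p in b])
    print(r, P.round(3).tolist(), 'ctr',P.mean(0).round(4),'sides',np.linalg.norm(P[1]-P[0]).round(3),np.linalg.norm(P[2]-P[1]).round(3))
E
```

```text
((203.71092224121094, 301.774658203125), (57.419960021972656, 69.418701171875), 46.46879959106445) [[0.301, 0.336], [0.43, 0.202], [0.317, 0.091], [0.19, 0.226]] ctr [0.3095 0.2137] sides 0.187 0.158
((223.26470947265625, 209.44119262695312), (43.89894104003906, 50.689937591552734), 14.03624439239502) [[0.509, 0.241], [0.65, 0.209], [0.619, 0.088], [0.479, 0.121]] ctr [0.5644 0.1647] sides 0.144 0.125
((124.02781677246094, 199.9022216796875), (70.45491027832031, 55.941280364990234), 4.573921203613281) [[0.52, 0.546], [0.68, 0.543], [0.664, 0.343], [0.504, 0.349]] ctr [0.592  0.4452] sides 0.16 0.201
((7.0, 134.0), (32.0, 14.0), 90.0) [[0.833, 0.816], [0.833, 0.776], [0.737, 0.768], [0.737, 0.808]] ctr [0.7847 0.7919] sides 0.041 0.096
```

View pics/topz0.png

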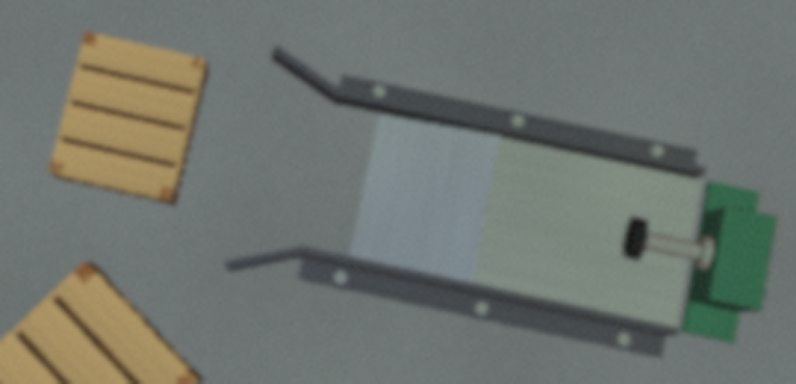

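View pics/scz0.png

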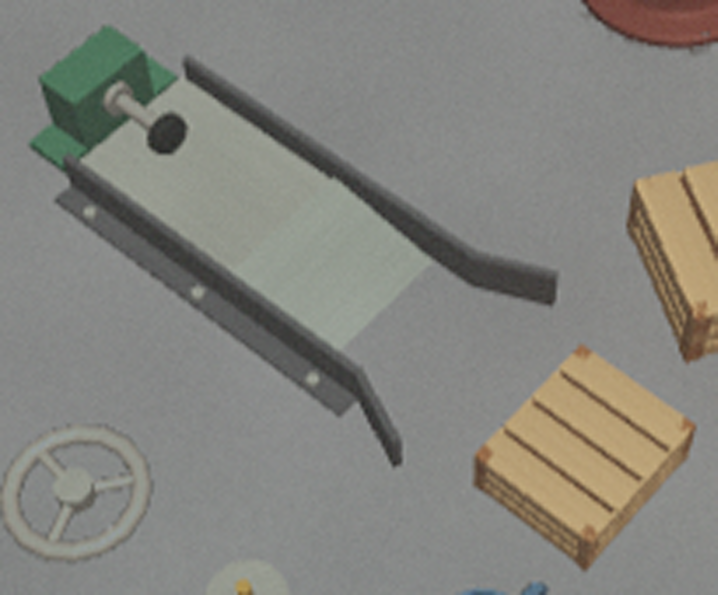

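```bash
python3 - <<'E'
from h import *
z=lambda x,y:((x+.5)/2.95+179.5,(y+.5)/2.95+169.5)
s=lambda x,y:((x+.5)/3.5+154.5,(y+.5)/3.5+109.5)
def P(n,l,pts,h,f):
    for p in pts: print(n,l,p,ray(n,f(*p),h).round(4))
P('top','railL top kink,end',[(338,97),(703,170)],.045,z)
P('top','railR top kink,end',[(303,250),(680,328)],.045,z)
P('top','tips',[(277,50),(228,267)],.045,z)
P('top','foot',[(378,115),(352,255)],0,z)
P('top','lip',[(500,135),(475,280)],.025,z)
P('top','bufface',[(627,238)],.045,z)
P('top','stop top near',[(722,207),(706,300)],.075,z)
P('scene','railR kink,end,',[(480,250),(185,58)],.045,s)
P('scene','railL kink,end,',[(357,372),(68,157)],.045,s)
P('scene','tips',[(556,272),(402,446)],.045,s)
P('scene','lip',[(335,182),(240,268)],.025,s)
P('scene','foot',[(432,264),(340,348)],0,s)
P('scene','buf',[(170,134)],.045,s)
P('scene','crate top',[(585,348),(693,425),(585,537),(477,455)],.055,s)
E
```

```text
top railL top kink,end (338, 97) [ 0.585  -0.0355  0.045 ]
top railL top kink,end (703, 170) [ 0.514  -0.3841  0.045 ]
top railR top kink,end (303, 250) [ 0.438  -0.0014  0.045 ]
top railR top kink,end (680, 328) [ 0.3646 -0.3556  0.045 ]
top tips (277, 50) [0.6312 0.0233 0.045 ]
top tips (228, 267) [0.4221 0.0695 0.045 ]
top foot (378, 115) [ 0.5745 -0.0768  0.    ]
top foot (352, 255) [ 0.4358 -0.0499  0.    ]
top lip (500, 135) [ 0.5508 -0.1938  0.025 ]
top lip (475, 280) [ 0.4104 -0.1665  0.025 ]
top bufface (627, 238) [ 0.4491 -0.309   0.045 ]
top stop top near (722, 207) [ 0.4758 -0.3912  0.075 ]
top stop top near (706, 300) [ 0.39   -0.3723  0.075 ]
scene railR kink,end, (480, 250) [ 0.4271 -0.0029  0.045 ]
scene railR kink,end, (185, 58) [ 0.3582 -0.3568  0.045 ]
scene railL kink,end, (357, 372) [ 0.5878 -0.0373  0.045 ]
scene railL kink,end, (68, 157) [ 0.5106 -0.3864  0.045 ]
scene tips (556, 272) [0.4171 0.067  0.045 ]
scene tips (402, 446) [0.6323 0.0304 0.045 ]
scene lip (335, 182) [ 0.4083 -0.1633  0.025 ]
scene lip (240, 268) [ 0.532  -0.1902  0.025 ]
scene foot (432, 264) [ 0.4328 -0.0486  0.    ]
scene foot (340, 348) [ 0.5507 -0.0781  0.    ]
scene buf (170, 134) [ 0.4439 -0.3182  0.045 ]
scene crate top (585, 348) [0.4824 0.125  0.055 ]
scene crate top (693, 425) [0.5086 0.2351 0.055 ]
scene crate top (585, 537) [0.6412 0.1996 0.055 ]
scene crate top (477, 455) [0.6159 0.091  0.055 ]
```

```bash
cat >> h.py <<'E'
from scipy.spatial.transform import Rotation as Ro
O=np.array([.509,-.017,0]); yaw=np.arctan2(-.98,-.20)
D=np.array([[np.cos(yaw),-np.sin(yaw),0],[np.sin(yaw),np.cos(yaw),0],[0,0,1]]) # cols dock axes
def todock(X): return D.T@(np.asarray(X)-O)
def fromdock(x): return O+D@np.asarray(x,float)
def st():
    s=bot.read_state(); R=Ro.from_rotvec(s['orientation']).as_matrix(); p=s['ee_pos']
    tip=p+R[:,2]*.008
    print('t %.2f'%s['clock'],'tcp dock',(todock(p)*1e3).round(1),'tip',(todock(tip)*1e3).round(1),'F dock',(D.T@s['force']).round(2),'w %.3f'%s['grip_width'])
    print('R in dock',(D.T@R).round(3).tolist(),'q',s['joints'].round(2))
    return s,R
E
python3 - <<'E'
from h import *
s,R=st(); p=s['ee_pos'].copy()
dt=Ro.from_euler('z',-9.9,degrees=True).as_matrix()
W1=np.array([.48,-.25,.24]); W2=fromdock([-.30,.0155,.24]); print(W2)
R0=R.copy()
for k in range(8): print('a',(R0.T@((W1-p)/8)).round(4)); 
for k in range(12):
    print('b',(R0.T@((W2-W1)/12)).round(4), 'turn' if k<6 else '')
    if k<6: R0=R0@dt
print((D.T@R0).round(3))
E
```

```text
t 0.15 tcp dock [ 642.4 -168.7  225.8] tip [ 642.4 -168.7  217.8] F dock [ 0.06  0.26 -0.24] w 0.093
R in dock [[-0.513, 0.858, -0.002], [0.858, 0.513, -0.001], [-0.0, -0.002, -1.0]] q [ 1.21  0.62 -0.01  1.42  0.01  1.1  -0.04]
[0.58417497 0.27384184 0.24      ]
a [ 0.0463 -0.0318 -0.0017]
a [ 0.0463 -0.0318 -0.0017]
a [ 0.0463 -0.0318 -0.0017]
a [ 0.0463 -0.0318 -0.0017]
a [ 0.0463 -0.0318 -0.0017]
a [ 0.0463 -0.0318 -0.0017]
a [ 0.0463 -0.0318 -0.0017]
a [ 0.0463 -0.0318 -0.0017]
b [ 0.0227 -0.0383  0.0001] turn
b [ 0.0289 -0.0338  0.0001] turn
b [ 0.0343 -0.0284  0.0001] turn
b [ 0.0387 -0.022   0.0001] turn
b [ 0.0419 -0.0151  0.0001] turn
b [ 0.0438 -0.0076  0.0001] turn
b [0.0445 0.     0.0001] 
b [0.0445 0.     0.0001] 
b [0.0445 0.     0.0001] 
b [0.0445 0.     0.0001] 
b [0.0445 0.     0.0001] 
b [0.0445 0.     0.0001] 
[[-1.    -0.005 -0.002]
 [-0.005  1.    -0.001]
 [ 0.002 -0.001 -1.   ]]
```

```bash
python3 -m creep '[[0.02,-0.014,-0.001,0,0,0],[0.04,-0.03,-0.002,0,0,0],[0.046,-0.032,-0.002,0,0,0],[0.046,-0.032,-0.002,0,0,0],[0.046,-0.032,-0.002,0,0,0],[0.046,-0.032,-0.002,0,0,0],[0.046,-0.032,-0.002,0,0,0],[0.046,-0.032,-0.002,0,0,0],[0.034,-0.018,-0.001,0,0,0]]' 0.07; python3 -m creep '[[0.023,-0.038,0,0,0,-9.9],[0.029,-0.034,0,0,0,-9.9],[0.034,-0.028,0,0,0,-9.9],[0.039,-0.022,0,0,0,-9.9],[0.042,-0.015,0,0,0,-9.9],[0.044,-0.008,0,0,0,-9.5],[0.044,0,0,0,0,0],[0.044,0,0,0,0,0],[0.044,0,0,0,0,0],[0.044,0,0,0,0,0],[0.044,0,0,0,0,0],[0.03,0,0,0,0,0]]'; python3 - <<'E'
from h import *
st()
E
```

```text
clock: 1.27
ee_pos: [0.4817, -0.2478, 0.2427]
orientation: [-3.095, -0.533, -0.001]
force: [-0.6, -0.6, -0.0]
grip_width: 0.0701
clock: 2.78
ee_pos: [0.5829, 0.2584, 0.2422]
orientation: [-2.432, -1.987, 0.001]
force: [0.0, -0.2, 0.3]
grip_width: 0.07
t 2.77 tcp dock [-284.6   17.4  242.2] tip [-284.6   17.4  234.2] F dock [0.19 0.06 0.29] w 0.070
R in dock [[-1.0, -0.0, -0.0], [-0.0, 1.0, -0.001], [0.0, -0.001, -1.0]] q [-0.24  0.61 -0.38  1.43  0.23  1.15 -0.85]
```

```bash
python3 -m creep '[[0,0,0,0,-7.5,0],[0,-0.002,0,0,-7.5,0],[0.004,0,0.017,0,0,0],[0.009,0,0.034,0,0,0],[0.009,0,0.034,0,0,0],[0.009,0,0.034,0,0,0],[0.009,0,0.034,0,0,0],[0.006,0,0.025,0,0,0],[0,0,0,0,0,0]]'; python3 - <<'E'
from h import *
st()
for n in ["scene","top"]: cv2.imwrite(f"pics/{n}1.png",imaging.read_camera(n)[:,:,::-1])
a=cv2.imread('pics/top1.png')[130:300,150:350];b=cv2.imread('pics/scene1.png')[110:310,200:440]
cv2.imwrite('pics/z1.png',np.vstack([cv2.resize(a,(400,340)),]))
cv2.imwrite('pics/z1b.png',cv2.resize(b,(720,600)))
E
```

```text
clock: 3.9
ee_pos: [0.5796, 0.2514, 0.0561]
orientation: [2.297, 1.869, -0.311]
force: [-1.6, 0.3, 0.1]
grip_width: 0.0699
t 3.90 tcp dock [-277.1   15.4   56.1] tip [-275.    15.4   48.4] F dock [ 0.02 -1.59  0.13] w 0.070
R in dock [[-0.965, 0.004, 0.262], [0.003, 1.0, -0.005], [-0.262, -0.004, -0.965]] q [-0.4   0.87 -0.25  1.48  0.43  1.05 -1.05]
```

View pics/z1.png

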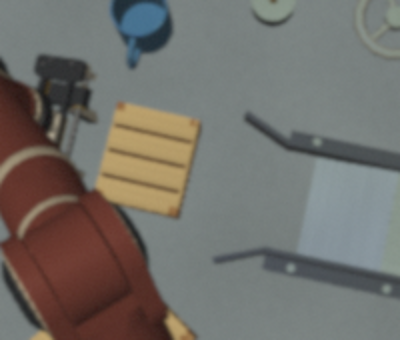

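View pics/z1b.png

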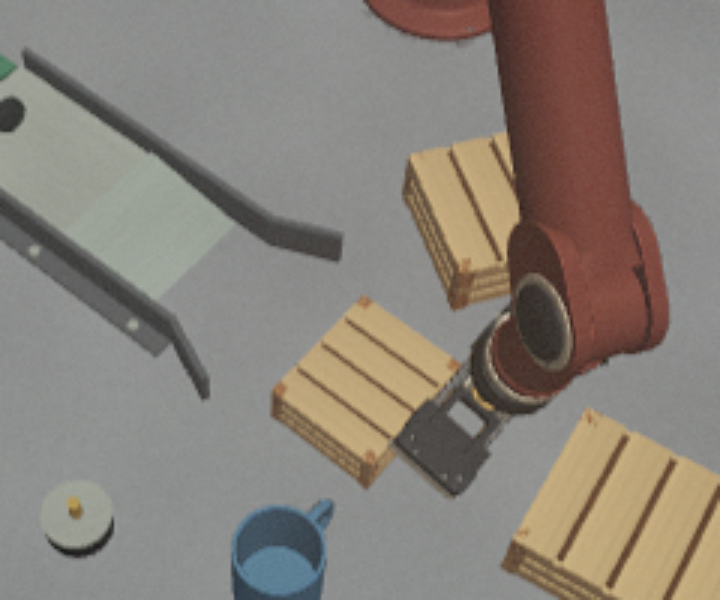

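```bash
python3 -m creep '[[0.003,0,0.011,0,0,0],[0.003,0,0.011,0,0,0],[-0.003,0,0.001,0,0,0],[-0.003,0,0.001,0,0,0],[-0.003,0,0.001,0,0,0],[-0.003,0,0.001,0,0,0],[-0.003,0,0.001,0,0,0],[-0.003,0,0.001,0,0,0],[-0.003,0,0.001,0,0,0],[-0.003,0,0.001,0,0,0]]'; python3 - <<'E'
from h import *
st()
E
```

```text
clock: 5.25
ee_pos: [0.576, 0.2316, 0.0348]
orientation: [2.297, 1.872, -0.299]
force: [-0.4, 2.4, 0.8]
grip_width: 0.07
t 5.25 tcp dock [-257.    15.9   34.8] tip [-254.9   15.9   27. ] F dock [-2.3  -0.87  0.75] w 0.070
R in dock [[-0.967, 0.002, 0.256], [0.001, 1.0, -0.0], [-0.256, 0.0, -0.967]] q [-0.38  0.88 -0.24  1.54  0.45  0.98 -1.06]
```

```bash
python3 -m creep '[[-0.004,-0.0005,0.001,0,0,0],[-0.005,-0.0008,0.0014,0,0,0],[-0.005,-0.0008,0.0014,0,0,0],[-0.005,-0.0008,0.0014,0,0,0],[-0.005,-0.0008,0.0014,0,0,0],[-0.005,-0.0008,0.0014,0,0,0],[-0.005,-0.0008,0.0014,0,0,0],[-0.005,-0.0008,0.0014,0,0,0],[-0.005,-0.0008,0.0014,0,0,0],[-0.005,-0.0008,0.0014,0,0,0],[-0.005,-0.0008,0.0014,0,0,0],[-0.005,-0.0008,0.0014,0,0,0]]'; python3 - <<'E'
from h import *
st()
for n in ["scene","top"]: cv2.imwrite(f"pics/{n}2.png",imaging.read_camera(n)[:,:,::-1])
a=cv2.imread('pics/top2.png')[130:300,150:350];b=cv2.imread('pics/scene2.png')[110:310,200:440]
cv2.imwrite('pics/z2.png',cv2.resize(a,(400,340)))
cv2.imwrite('pics/z2b.png',cv2.resize(b,(720,600)))
E
```

```text
clock: 6.75
ee_pos: [0.5544, 0.1717, 0.034]
orientation: [2.295, 1.871, -0.302]
force: [1.1, 3.3, 0.9]
grip_width: 0.0698
t 6.75 tcp dock [-194.     6.8   34. ] tip [-191.9    6.8   26.2] F dock [-3.42  0.44  0.93] w 0.070
R in dock [[-0.966, 0.002, 0.259], [0.002, 1.0, -0.0], [-0.259, 0.0, -0.966]] q [-0.32  0.83 -0.22  1.68  0.48  0.88 -1.04]
```

View pics/z2.png

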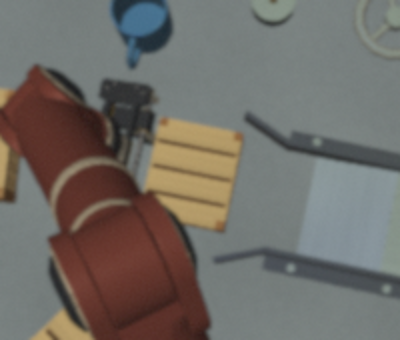

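View pics/z2b.png

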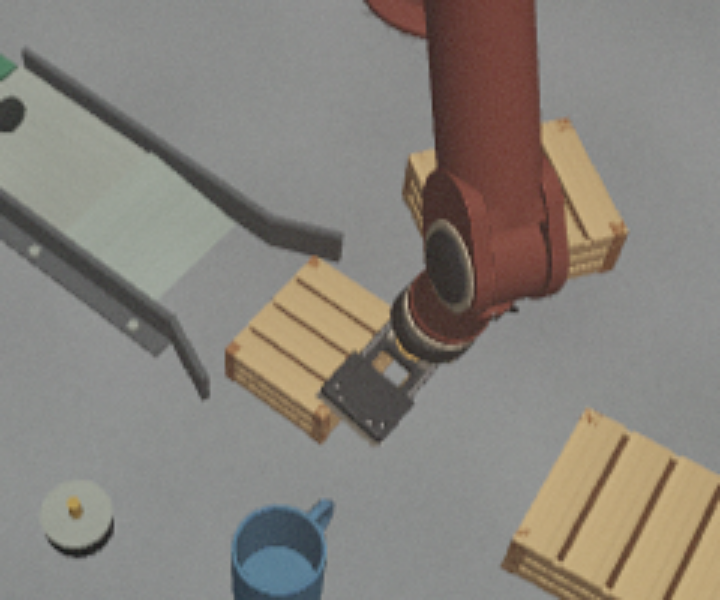

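```bash
python3 - <<'E'
from h import *
for u,v in [(243,132),(223,232),(162,117)]:
    print((todock(ray('top',(u/2+150-.25,v/2+130-.25),.055))*1e3).round(1))
for u,v in [(316,258),(227,357)]:
    print('s',(todock(ray('scene',(u/3+200-.3,v/3+110-.3),.055))*1e3).round(1))
for u,v in [(316-0,0)]: pass
# tips / kinks in dock
z=lambda x,y:((x+.5)/2.95+179.5,(y+.5)/2.95+169.5)
for p in [(277,50),(228,267),(338,97),(303,250),(703,170),(680,328)]: print('rail',(todock(ray('top',z(*p),.045))*1e3).round(1))
E
```

```text
[-64.6  82.6  55. ]
[-63.4 -61.4  55. ]
[-181.4   80.9   55. ]
s [-66.4 -60.5  55. ]
s [-70.2  83.7  55. ]
rail [-63.9 111.7  45. ]
rail [ -67.4 -102.5   45. ]
rail [ 2.9 78.2 45. ]
rail [ -1.1 -72.7  45. ]
rail [358.7  78.3  45. ]
rail [360.6 -73.8  45. ]
```

```bash
python3 -m creep '[[-0.005,-0.0006,0.0013,0,0,0],[-0.005,-0.0006,0.0013,0,0,0],[-0.005,-0.0006,0.0013,0,0,0],[-0.005,-0.0006,0.0013,0,0,0],[-0.005,-0.0006,0.0013,0,0,0],[-0.005,-0.0006,0.0013,0,0,0],[-0.005,-0.0006,0.0013,0,0,0],[-0.005,-0.0006,0.0013,0,0,0],[-0.005,-0.0006,0.0013,0,0,0],[-0.005,-0.0006,0.0013,0,0,0],[-0.005,-0.0006,0.0013,0,0,0],[-0.005,-0.0006,0.0013,0,0,0]]'; python3 - <<'E'
from h import *
st()
for n in ["scene","top"]: cv2.imwrite(f"pics/{n}3.png",imaging.read_camera(n)[:,:,::-1])
a=cv2.imread('pics/top3.png')[130:300,150:350];b=cv2.imread('pics/scene3.png')[110:310,200:440]
cv2.imwrite('pics/z3.png',cv2.resize(a,(600,510)))
cv2.imwrite('pics/z3b.png',cv2.resize(b,(720,600)))
E
```

```text
clock: 8.35
ee_pos: [0.5349, 0.1124, 0.0345]
orientation: [2.295, 1.871, -0.302]
force: [1.2, 1.3, -0.4]
grip_width: 0.0698
t 8.35 tcp dock [-132.    -0.5   34.5] tip [-129.9   -0.5   26.7] F dock [-1.51  0.91 -0.44] w 0.070
R in dock [[-0.966, 0.002, 0.259], [0.002, 1.0, -0.0], [-0.259, 0.0, -0.966]] q [-0.24  0.78 -0.21  1.8   0.52  0.79 -1.01]
```

View pics/z3.png

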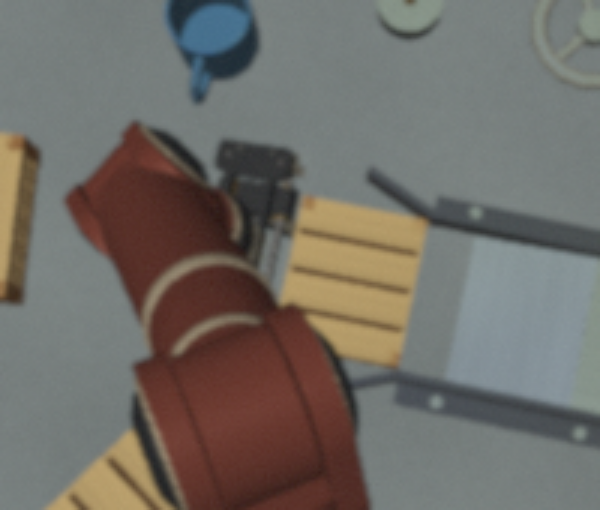

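View pics/z3b.png

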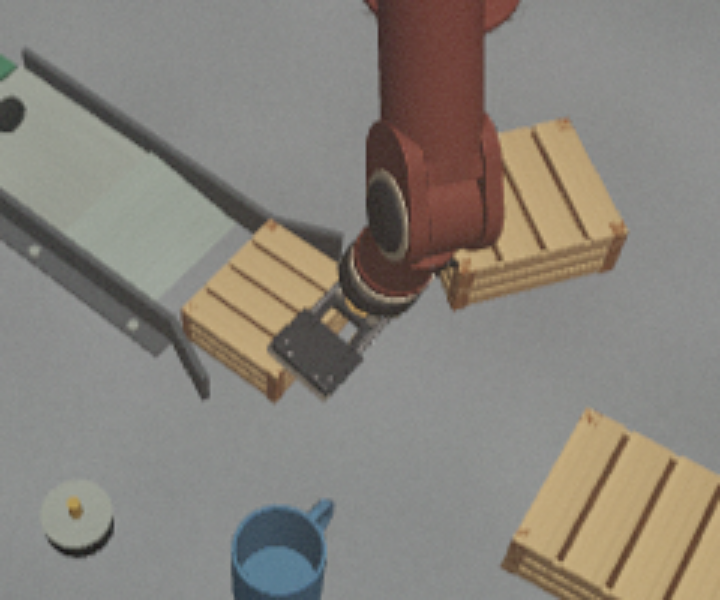

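```bash
python3 -m creep '[[-0.005,0,0.0013,0,0,0],[-0.005,0,0.0013,0,0,0],[-0.005,0,0.0013,0,0,0],[-0.005,0,0.0013,0,0,0],[-0.005,0,0.0013,0,0,0],[-0.005,0,0.0013,0,0,0],[-0.005,0,0.0013,0,0,0],[-0.005,0,0.0013,0,0,0]]'; python3 -m creep '[[-0.005,0,0.0013,0,0,0],[-0.005,0,0.0013,0,0,0],[-0.005,0,0.0013,0,0,0],[-0.005,0,0.0013,0,0,0]]'; python3 - <<'E'
from h import *
st()
E
```

```text
clock: 9.45
ee_pos: [0.5265, 0.0719, 0.0347]
orientation: [2.295, 1.871, -0.302]
force: [0.5, 1.4, -0.9]
grip_width: 0.0701
clock: 9.95
ee_pos: [0.5225, 0.0519, 0.0349]
orientation: [2.295, 1.871, -0.302]
force: [0.7, 1.6, -0.6]
grip_width: 0.0698
t 9.95 tcp dock [-70.2  -0.6  34.9] tip [-68.2  -0.6  27.2] F dock [-1.71  0.41 -0.56] w 0.070
R in dock [[-0.966, 0.002, 0.258], [0.002, 1.0, -0.0], [-0.258, 0.0, -0.966]] q [-0.16  0.75 -0.19  1.89  0.55  0.73 -0.96]
```

```bash
python3 -m creep '[[-0.005,0,0.0013,0,0,0],[-0.005,0,0.0013,0,0,0],[-0.005,0,0.0013,0,0,0],[-0.005,0,0.0013,0,0,0],[-0.005,0,0.0013,0,0,0],[-0.005,0,0.0013,0,0,0]]';python3 -m creep '[[-0.005,0,0.0013,0,0,0],[-0.005,0,0.0013,0,0,0],[-0.005,0,0.0013,0,0,0],[-0.005,0,0.0013,0,0,0]]'; python3 - <<'E'
from h import *
st()
for n in ["scene","top"]: cv2.imwrite(f"pics/{n}4.png",imaging.read_camera(n)[:,:,::-1])
a=cv2.imread('pics/top4.png')[170:300,200:450];b=cv2.imread('pics/scene4.png')[100:280,150:350]
cv2.imwrite('pics/z4.png',np.vstack([cv2.resize(a,(500,260)),cv2.resize(b,(500,340))[:330]]))
E
```

```text
clock: 10.7
ee_pos: [0.5161, 0.0213, 0.0351]
orientation: [2.295, 1.871, -0.302]
force: [0.4, 2.3, -1.4]
grip_width: 0.0693
clock: 11.2
ee_pos: [0.512, 0.0011, 0.0353]
orientation: [2.295, 1.871, -0.302]
force: [0.9, 2.0, -1.1]
grip_width: 0.0699
t 11.20 tcp dock [-18.3  -0.7  35.3] tip [-16.2  -0.7  27.5] F dock [-2.12  0.48 -1.08] w 0.070
R in dock [[-0.966, 0.002, 0.259], [0.002, 1.0, -0.001], [-0.259, -0.0, -0.966]] q [-0.08  0.73 -0.17  1.94  0.59  0.67 -0.92]
```

View pics/z4.png

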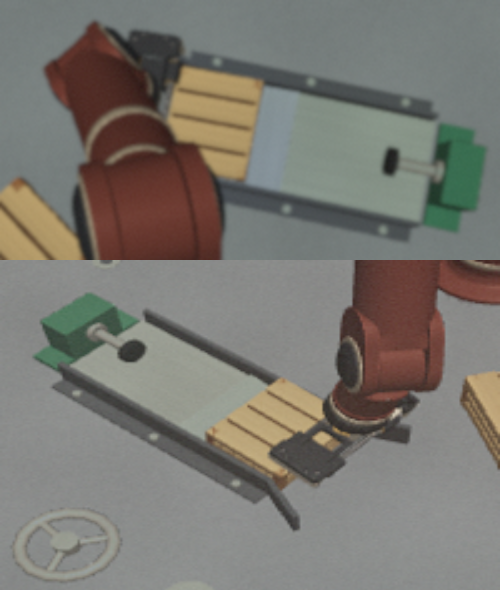

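```bash
python3 -m creep '[[-0.005,0,0.0006,0,0,0],[-0.005,0,0.0006,0,0,0],[-0.005,0,0.0006,0,0,0],[-0.005,0,0.0006,0,0,0],[-0.005,0,0.0006,0,0,0],[-0.005,0,0.0006,0,0,0]]';python3 -m creep '[[-0.005,0,0.0006,0,0,0],[-0.005,0,0.0006,0,0,0],[-0.005,0,0.0006,0,0,0],[-0.005,0,0.0006,0,0,0]]'; python3 - <<'E'
from h import *
st()
E
```

```text
clock: 12.05
ee_pos: [0.5059, -0.0282, 0.0396]
orientation: [2.295, 1.871, -0.302]
force: [-0.8, 1.8, -1.3]
grip_width: 0.0699
clock: 12.55
ee_pos: [0.502, -0.0475, 0.0425]
orientation: [2.296, 1.871, -0.302]
force: [0.7, 3.0, -1.0]
grip_width: 0.0695
t 12.55 tcp dock [31.3 -0.7 42.5] tip [33.4 -0.7 34.7] F dock [-3.07  0.11 -1.03] w 0.069
R in dock [[-0.966, 0.002, 0.258], [0.002, 1.0, -0.0], [-0.258, 0.0, -0.966]] q [ 0.    0.7  -0.16  1.98  0.61  0.64 -0.86]
```

```bash
python3 -m creep '[[-0.005,0,0.0003,0,0,0],[-0.005,0,0.0003,0,0,0],[-0.005,0,0.0003,0,0,0],[-0.005,0,0.0003,0,0,0],[-0.005,0,0.0003,0,0,0],[-0.005,0,0.0003,0,0,0]]';python3 -m creep '[[-0.005,0,0.0003,0,0,0],[-0.005,0,0.0003,0,0,0],[-0.005,0,0.0003,0,0,0]]'; python3 - <<'E'
from h import *
st()
for n in ["scene","top"]: cv2.imwrite(f"pics/{n}5.png",imaging.read_camera(n)[:,:,::-1])
a=cv2.imread('pics/top5.png')[170:300,200:450];b=cv2.imread('pics/scene5.png')[100:280,150:350]
cv2.imwrite('pics/z5.png',np.vstack([cv2.resize(a,(500,260)),cv2.resize(b,(500,340))[:330]]))
E
```

```text
clock: 13.3
ee_pos: [0.4961, -0.0764, 0.0486]
orientation: [2.295, 1.871, -0.301]
force: [0.8, 2.8, 0.2]
grip_width: 0.0698
clock: 13.68
ee_pos: [0.4932, -0.0908, 0.0516]
orientation: [2.295, 1.871, -0.301]
force: [0.0, 4.0, 1.4]
grip_width: 0.0698
t 13.68 tcp dock [75.4 -0.7 51.6] tip [77.5 -0.7 43.8] F dock [-3.95 -0.8   1.36] w 0.070
R in dock [[-0.966, 0.002, 0.258], [0.002, 1.0, -0.0], [-0.258, 0.0, -0.966]] q [ 0.09  0.68 -0.16  2.    0.63  0.63 -0.79]
```

View pics/z5.png

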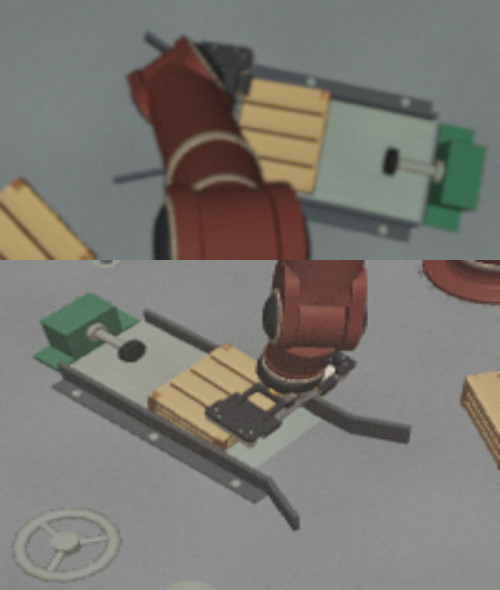

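```bash
python3 -m creep '[[-0.004,0,0.0005,0,0,0],[-0.004,0,0.0005,0,0,0],[-0.004,0,0.0005,0,0,0],[-0.004,0,0.0005,0,0,0],[-0.004,0,0.0010,0,0,0],[-0.004,0,0.0010,0,0,0]]';python3 -m creep '[[-0.003,0,0.0008,0,0,0],[-0.003,0,0.0008,0,0,0],[-0.003,0,0.0008,0,0,0],[-0.003,0,0.0008,0,0,0],[-0.003,0,0.0008,0,0,0]]'; python3 - <<'E'
from h import *
st()
for n in ["scene","top"]: cv2.imwrite(f"pics/{n}6.png",imaging.read_camera(n)[:,:,::-1])
a=cv2.imread('pics/top6.png')[170:300,200:450];b=cv2.imread('pics/scene6.png')[100:280,150:350]
cv2.imwrite('pics/z6.png',np.vstack([cv2.resize(a,(500,260)),cv2.resize(b,(500,340))[:330]]))
E
```

```text
clock: 14.52
ee_pos: [0.4878, -0.1153, 0.0538]
orientation: [2.296, 1.87, -0.304]
force: [0.6, 2.3, 1.1]
grip_width: 0.07
clock: 15.15
ee_pos: [0.4849, -0.1298, 0.0537]
orientation: [2.295, 1.871, -0.302]
force: [1.1, 2.5, -0.8]
grip_width: 0.0699
t 15.15 tcp dock [115.3  -1.   53.7] tip [117.4  -1.   46. ] F dock [-2.63  0.62 -0.81] w 0.070
R in dock [[-0.966, 0.002, 0.259], [0.002, 1.0, -0.001], [-0.259, -0.0, -0.966]] q [ 0.16  0.67 -0.15  2.02  0.65  0.61 -0.73]
```

View pics/z6.png

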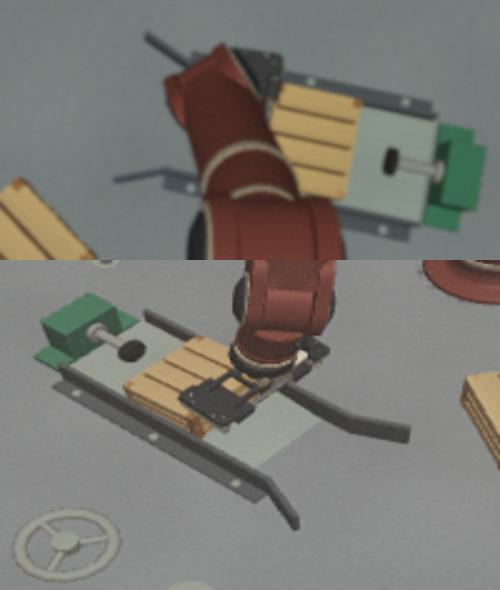

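```bash
python3 -m creep '[[-0.003,0,0.0008,0,0,0],[-0.003,0,0.0008,0,0,0],[-0.003,0,0.0008,0,0,0],[-0.003,0,0.0008,0,0,0],[-0.003,0,0.0008,0,0,0]]';python3 -m creep '[[-0.003,0,0.0008,0,0,0],[-0.003,0,0.0008,0,0,0],[-0.003,0,0.0008,0,0,0]]'; python3 -m creep '[[-0.002,0,0.0005,0,0,0],[-0.002,0,0.0005,0,0,0],[0,0,0,0,0,0]]'; python3 - <<'E'
from h import *
st()
for n in ["scene","top"]: cv2.imwrite(f"pics/{n}7.png",imaging.read_camera(n)[:,:,::-1])
a=cv2.imread('pics/top7.png')[170:300,200:450];b=cv2.imread('pics/scene7.png')[100:280,150:350]
cv2.imwrite('pics/z7.png',np.vstack([cv2.resize(a,(500,260)),cv2.resize(b,(500,340))[:330]]))
E
```

```text
clock: 15.88
ee_pos: [0.4819, -0.145, 0.0538]
orientation: [2.295, 1.871, -0.302]
force: [0.5, 2.1, -0.9]
grip_width: 0.0701
clock: 16.25
ee_pos: [0.48, -0.1541, 0.0538]
orientation: [2.295, 1.871, -0.302]
force: [-0.0, 0.9, -0.4]
grip_width: 0.0699
clock: 16.62
ee_pos: [0.4791, -0.1584, 0.0539]
orientation: [2.296, 1.87, -0.303]
force: [0.4, 1.3, -0.5]
grip_width: 0.07
t 16.62 tcp dock [144.5  -1.   53.9] tip [146.5  -1.   46.2] F dock [-1.33  0.15 -0.46] w 0.070
R in dock [[-0.966, 0.002, 0.259], [0.002, 1.0, -0.001], [-0.259, -0.0, -0.966]] q [ 0.21  0.67 -0.14  2.02  0.66  0.59 -0.69]
```

View pics/z7.png

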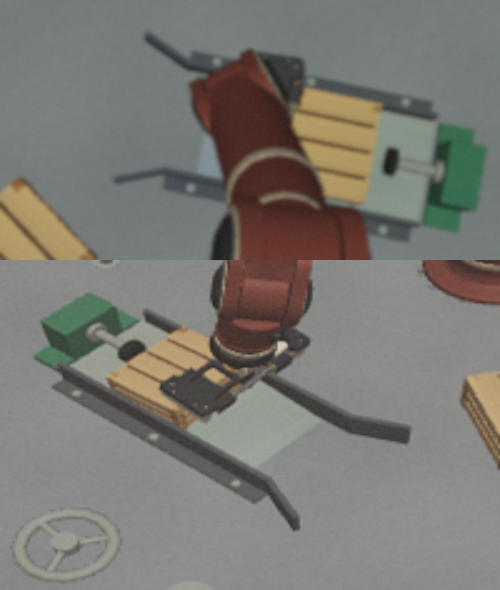

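```bash
python3 - <<'E'
from h import *
for u,v in [(382,102),(366,202)]: print('nose',(todock(ray('top',(u/2+200-.25,v/2+170-.25),.075))*1e3).round(1))
a=cv2.imread('pics/top7.png')[195:290,330:430]; cv2.imwrite('pics/z7t.png',cv2.resize(a,(800,600*95//75 if 0 else 600),interpolation=cv2.INTER_CUBIC))
E
```

```text
nose [274.1  76.1  75. ]
nose [275.1 -63.6  75. ]
```

View pics/z7t.png

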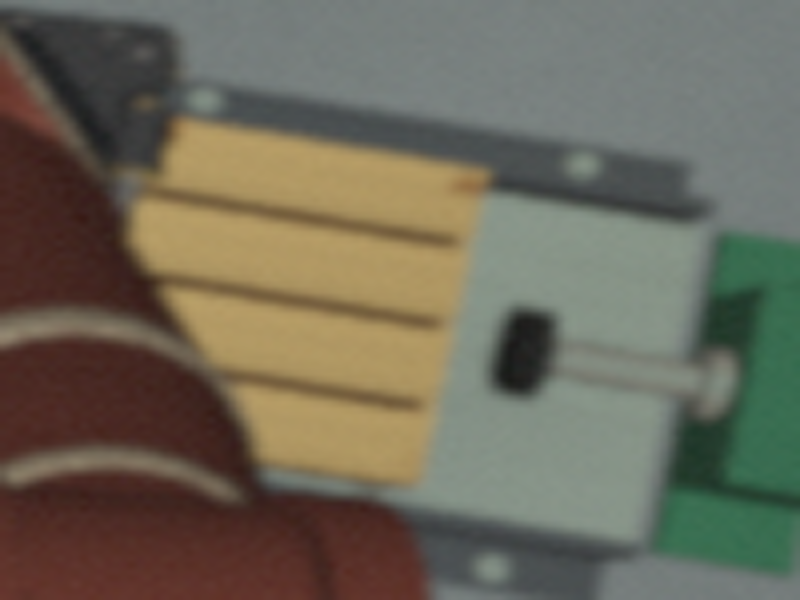

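```bash
python3 - <<'E'
from h import *
f=lambda u,v:((u+.5)/8+329.5,(v+.5)/(600/95)+194.5)
for p,h in [((510,312),.045),((492,388),.045),((501,350),.065)]: print('buf',(todock(ray('top',f(*p),h))*1e3).round(1))
for p,h in [((490,180),.074),((422,485),.074)]: print('nose',(todock(ray('top',f(*p),h))*1e3).round(1))
E
```

```text
buf [298.2  17.9  45. ]
buf [297.5 -16.6  45. ]
buf [293.3  -1.7  65. ]
nose [275.5  69.9  74. ]
nose [274.4 -65.4  74. ]
```

```bash
python3 -m creep '[[-0.002,0,0.0005,0,0,0],[-0.002,0,0.0005,0,0,0],[-0.002,0,0.0005,0,0,0],[0,0,0,0,0,0]]';python3 -m creep '[[-0.002,0,0.0005,0,0,0],[0,0,0,0,0,0]]';python3 -m creep '[[-0.002,0,0.0005,0,0,0],[0,0,0,0,0,0]]';python3 -m creep '[[-0.002,0,0.0005,0,0,0],[0,0,0,0,0,0]]'; python3 - <<'E'
from h import *
st()
for n in ["scene","top"]: cv2.imwrite(f"pics/{n}8.png",imaging.read_camera(n)[:,:,::-1])
a=cv2.imread('pics/top8.png')[195:290,330:430];b=cv2.imread('pics/scene8.png')[110:230,150:310]
cv2.imwrite('pics/z8.png',cv2.resize(a,(800,600),interpolation=cv2.INTER_CUBIC))
cv2.imwrite('pics/z8b.png',cv2.resize(b,(800,600),interpolation=cv2.INTER_CUBIC))
E
```

```text
clock: 17.23
ee_pos: [0.4779, -0.1644, 0.054]
orientation: [2.296, 1.87, -0.303]
force: [0.5, 0.6, 0.0]
grip_width: 0.07
clock: 17.48
ee_pos: [0.4775, -0.1663, 0.054]
orientation: [2.296, 1.87, -0.303]
force: [0.5, 0.1, -0.7]
grip_width: 0.0698
clock: 17.73
ee_pos: [0.4771, -0.1683, 0.0541]
orientation: [2.296, 1.87, -0.303]
force: [1.1, 0.4, -0.3]
grip_width: 0.0701
clock: 17.98
ee_pos: [0.4766, -0.1704, 0.0541]
orientation: [2.296, 1.87, -0.303]
force: [0.7, 0.5, -0.2]
grip_width: 0.0697
t 17.98 tcp dock [156.7  -1.   54.1] tip [158.8  -1.   46.4] F dock [-0.61  0.54 -0.21] w 0.070
R in dock [[-0.966, 0.002, 0.259], [0.002, 1.0, -0.001], [-0.259, -0.0, -0.966]] q [ 0.24  0.67 -0.14  2.03  0.67  0.58 -0.67]
```

View pics/z8.png

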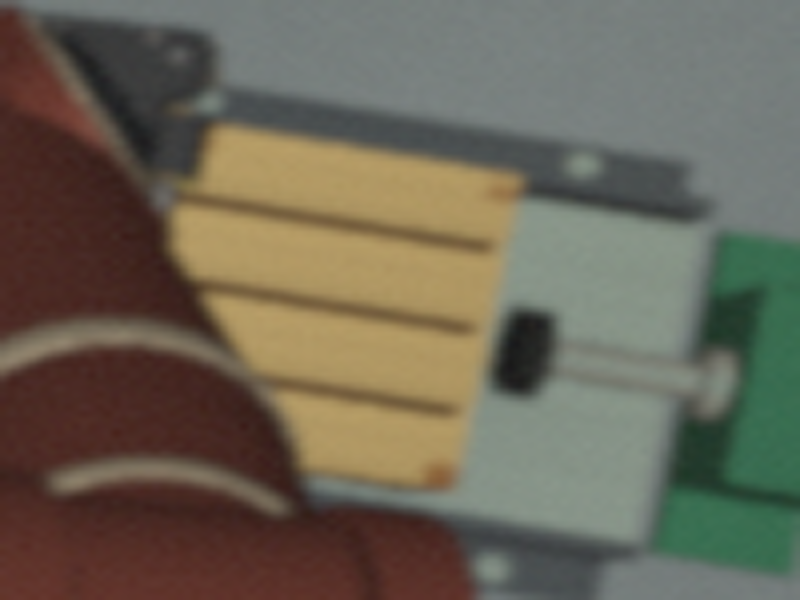

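View pics/z8b.png

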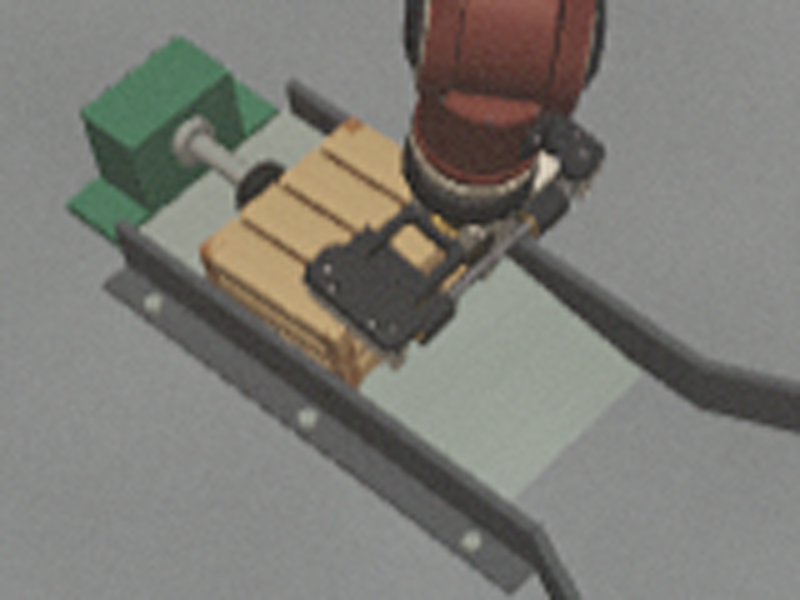

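```bash
for i in 1; do python3 -m creep '[[-0.0015,0,0.0004,0,0,0],[0,0,0,0,0,0]]';python3 -m creep '[[-0.0015,0,0.0004,0,0,0],[0,0,0,0,0,0]]';python3 -m creep '[[-0.0015,0,0.0004,0,0,0],[0,0,0,0,0,0]]'; python3 - <<'E'
from h import *
st()
E
done
```

```text
clock: 18.32
ee_pos: [0.4764, -0.1719, 0.0542]
orientation: [2.295, 1.87, -0.303]
force: [0.3, 2.2, 0.3]
grip_width: 0.0698
clock: 18.58
ee_pos: [0.4761, -0.1733, 0.0541]
orientation: [2.296, 1.87, -0.302]
force: [0.5, 1.9, -0.6]
grip_width: 0.0701
clock: 18.82
ee_pos: [0.4758, -0.1747, 0.0541]
orientation: [2.295, 1.871, -0.302]
force: [0.8, 1.8, 0.2]
grip_width: 0.07
t 18.82 tcp dock [161.1  -1.   54.1] tip [163.2  -1.   46.4] F dock [-1.9   0.39  0.22] w 0.070
R in dock [[-0.966, 0.002, 0.259], [0.002, 1.0, -0.0], [-0.259, 0.0, -0.966]] q [ 0.24  0.67 -0.14  2.03  0.67  0.58 -0.66]
```

```bash
python3 -m creep '[[-0.0015,0,0.0004,0,0,0],[0,0,0,0,0,0]]';python3 -m creep '[[-0.0015,0,0.0004,0,0,0],[0,0,0,0,0,0]]'; python3 - <<'E'
from h import *
st()
for n in ["scene","top"]: cv2.imwrite(f"pics/{n}9.png",imaging.read_camera(n)[:,:,::-1])
a=cv2.imread('pics/top9.png')[195:290,330:430];b=cv2.imread('pics/scene9.png')[110:230,150:310]
cv2.imwrite('pics/z9.png',cv2.resize(a,(800,600),interpolation=cv2.INTER_CUBIC))
cv2.imwrite('pics/z9b.png',cv2.resize(b,(800,600),interpolation=cv2.INTER_CUBIC))
E
```

```text
clock: 19.08
ee_pos: [0.4755, -0.1764, 0.0541]
orientation: [2.295, 1.87, -0.302]
force: [-0.2, 1.2, -0.0]
grip_width: 0.0702
clock: 19.32
ee_pos: [0.4751, -0.1779, 0.0541]
orientation: [2.295, 1.87, -0.302]
force: [1.1, 1.3, -0.3]
grip_width: 0.0699
t 19.32 tcp dock [164.4  -1.   54.1] tip [166.5  -1.   46.4] F dock [-1.51  0.78 -0.31] w 0.070
R in dock [[-0.966, 0.002, 0.259], [0.002, 1.0, -0.001], [-0.259, 0.0, -0.966]] q [ 0.25  0.67 -0.14  2.03  0.67  0.58 -0.66]
```

View pics/z9.png

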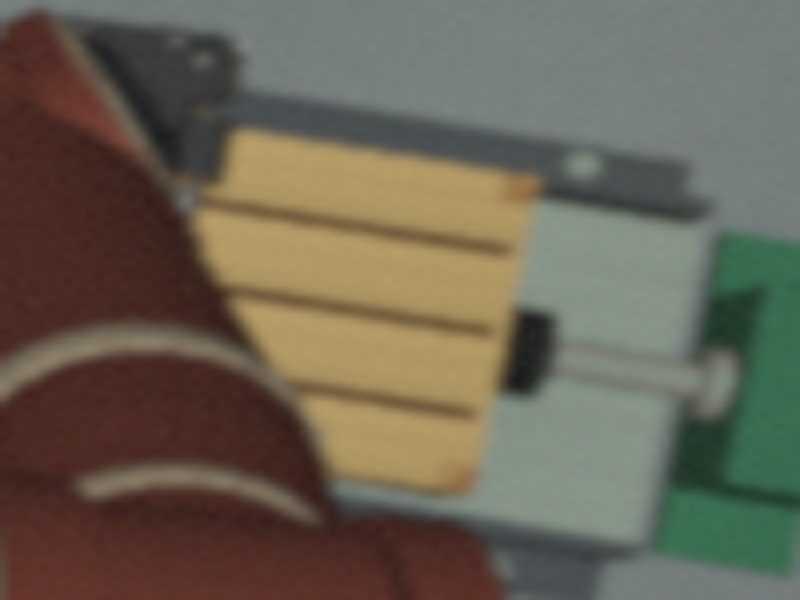

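View pics/z9b.png

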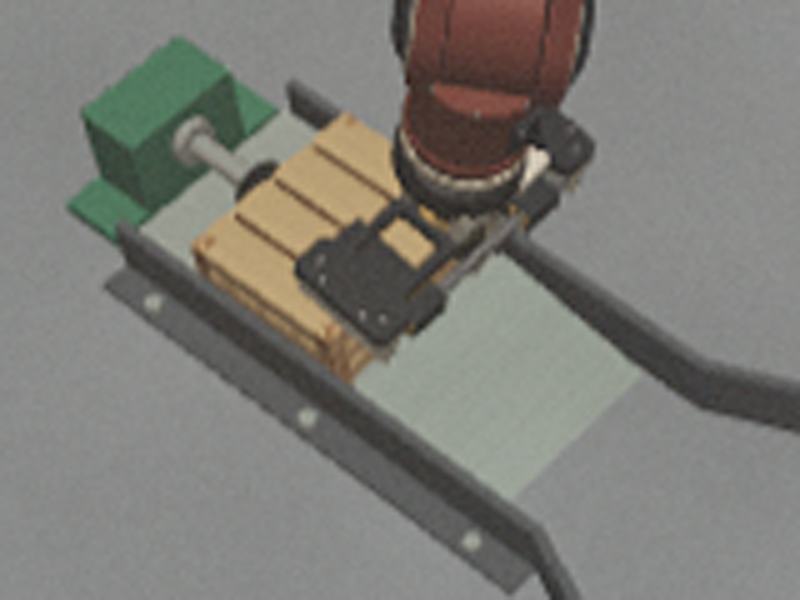

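```bash
python3 - <<'E'
from h import *
f=lambda u,v:((u+.5)/8+329.5,(v+.5)/(600/95)+194.5)
for h in (.073,.085): print('nose',h,[(todock(ray('top',f(*p),h))*1e3).round(1).tolist() for p in [((540,180)),((470,490))]])
xn=.2945
for tag,h in [('nose L flat',.073)]: 
    for x in (xn,xn-.12):
        for hh in (.073,.080):
            p=proj('scene',fromdock([x,.072,hh])); print(x,hh,(p[0]-150+.5)*5,(p[1]-110+.5)*5)
E
```

```text
nose 0.073 [[292.6, 73.5, 73.0], [291.0, -64.2, 73.0]]
nose 0.085 [[289.9, 71.4, 85.0], [288.3, -65.0, 85.0]]
0.2945 0.073 192.3104824989595 246.89902267340202
0.2945 0.08 190.29923383321986 239.89112114691835
0.1745 0.073 331.58634308454384 345.9448270187045
0.1745 0.08 330.12535979676215 339.16658012328355
```

```bash
python3 -m creep '[[-0.001,0,0.0003,0,0,0],[0,0,0,0,0,0]]';python3 -m creep '[[-0.001,0,0.0003,0,0,0],[0,0,0,0,0,0]]'; python3 - <<'E'
from h import *
st()
F=[]
E
```

```text
clock: 19.68
ee_pos: [0.475, -0.1787, 0.0541]
orientation: [2.295, 1.871, -0.302]
force: [0.9, 2.5, -0.9]
grip_width: 0.07
clock: 19.92
ee_pos: [0.4747, -0.1798, 0.0541]
orientation: [2.296, 1.871, -0.302]
force: [-0.4, 1.1, -0.3]
grip_width: 0.07
t 19.93 tcp dock [166.4  -1.   54.1] tip [168.4  -1.   46.3] F dock [-0.99 -0.6  -0.31] w 0.070
R in dock [[-0.966, 0.002, 0.259], [0.002, 1.0, -0.001], [-0.259, 0.0, -0.966]] q [ 0.25  0.67 -0.14  2.03  0.67  0.58 -0.65]
```

```bash
for k in 1; do python3 -m creep '[[-0.001,0,0.0003,0,0,0],[0,0,0,0,0,0]]';python3 -m creep '[[-0.001,0,0.0003,0,0,0],[0,0,0,0,0,0]]';python3 -m creep '[[-0.001,0,0.0003,0,0,0],[0,0,0,0,0,0]]'; done; python3 - <<'E'
from h import *
st()
E
```

```text
clock: 20.18
ee_pos: [0.4746, -0.1809, 0.0541]
orientation: [2.295, 1.87, -0.302]
force: [0.5, 2.1, 0.5]
grip_width: 0.0701
clock: 20.42
ee_pos: [0.4744, -0.1819, 0.054]
orientation: [2.295, 1.87, -0.302]
force: [0.4, 2.0, 0.9]
grip_width: 0.0704
clock: 20.68
ee_pos: [0.4742, -0.1829, 0.054]
orientation: [2.295, 1.871, -0.302]
force: [0.4, 1.8, -0.1]
grip_width: 0.0698
t 20.68 tcp dock [169.5  -1.   54. ] tip [171.6  -1.   46.3] F dock [-1.84  0.01 -0.09] w 0.070
R in dock [[-0.966, 0.002, 0.259], [0.002, 1.0, -0.0], [-0.259, 0.0, -0.966]] q [ 0.26  0.67 -0.14  2.03  0.68  0.58 -0.65]
```

```bash
python3 -m creep '[[-0.001,0,0.0003,0,0,0],[0,0,0,0,0,0]]';python3 -m creep '[[-0.001,0,0.0003,0,0,0],[0,0,0,0,0,0]]'; python3 - <<'E'
from h import *
st()
cv2.imwrite("pics/top10.png",imaging.read_camera("top")[:,:,::-1]);st()
a=cv2.imread('pics/top10.png')[195:290,330:430]
cv2.imwrite('pics/z10.png',cv2.resize(a,(800,600),interpolation=cv2.INTER_CUBIC))
E
```

```text
clock: 20.92
ee_pos: [0.474, -0.1839, 0.054]
orientation: [2.295, 1.871, -0.302]
force: [0.4, 1.7, 1.2]
grip_width: 0.0697
clock: 21.18
ee_pos: [0.4739, -0.1845, 0.0539]
orientation: [2.295, 1.871, -0.301]
force: [0.4, 3.5, 0.9]
grip_width: 0.07
t 21.18 tcp dock [171.1  -0.9  53.9] tip [173.2  -0.9  46.2] F dock [-3.49 -0.3   0.86] w 0.070
R in dock [[-0.966, 0.002, 0.258], [0.002, 1.0, -0.0], [-0.258, 0.0, -0.966]] q [ 0.26  0.67 -0.14  2.03  0.68  0.57 -0.65]
t 21.23 tcp dock [171.1  -0.9  53.9] tip [173.2  -0.9  46.2] F dock [-3.3  -1.05  1.45] w 0.070
R in dock [[-0.966, 0.002, 0.258], [0.002, 1.0, -0.0], [-0.258, 0.0, -0.966]] q [ 0.26  0.67 -0.14  2.03  0.68  0.57 -0.65]
```

View pics/z10.png

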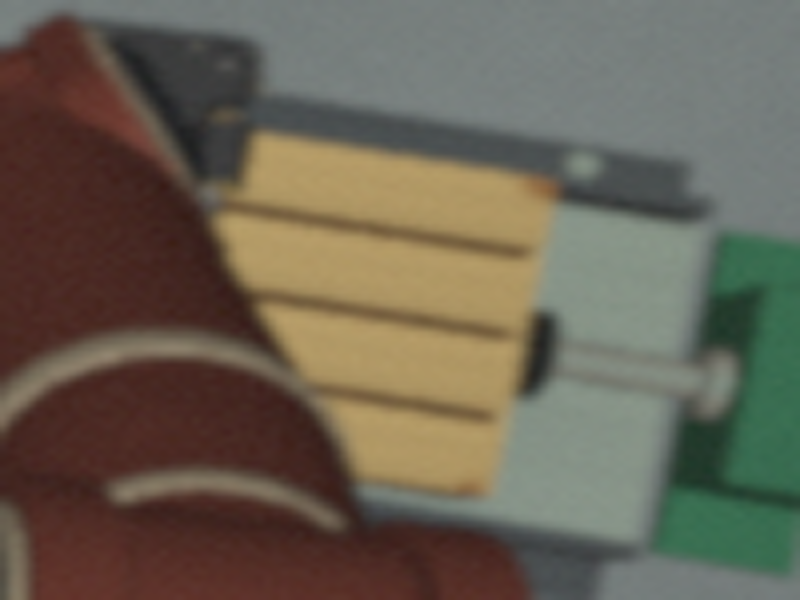

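```bash
python3 -m creep '[[-0.0006,0,0.00016,0,0,0],[0,0,0,0,0,0]]';python3 -m creep '[[-0.0006,0,0.00016,0,0,0],[0,0,0,0,0,0]]'; python3 - <<'E'
from h import *
st()
E
```

```text
clock: 21.48
ee_pos: [0.4739, -0.1848, 0.0539]
orientation: [2.295, 1.871, -0.301]
force: [0.0, 4.8, 3.0]
grip_width: 0.07
clock: 21.72
ee_pos: [0.4739, -0.1852, 0.0539]
orientation: [2.295, 1.872, -0.3]
force: [-0.2, 5.9, 3.7]
grip_width: 0.07
t 21.73 tcp dock [171.8  -0.8  53.9] tip [173.9  -0.8  46.2] F dock [-5.77 -1.35  3.68] w 0.070
R in dock [[-0.966, 0.001, 0.257], [0.001, 1.0, 0.0], [-0.257, 0.001, -0.966]] q [ 0.27  0.67 -0.14  2.03  0.68  0.57 -0.64]
```

```bash
python3 -m creep '[[-0.0006,0,0.00016,0,0,0],[0,0,0,0,0,0]]';python3 -m creep '[[-0.0004,0,0.0001,0,0,0],[0,0,0,0,0,0],[0,0,0,0,0,0]]'; python3 - <<'E'
from h import *
st()
E
```

```text
clock: 21.98
ee_pos: [0.4739, -0.1854, 0.0539]
orientation: [2.295, 1.872, -0.299]
force: [0.6, 5.5, 2.7]
grip_width: 0.0701
clock: 22.35
ee_pos: [0.4739, -0.1855, 0.0539]
orientation: [2.295, 1.872, -0.299]
force: [0.5, 6.4, 2.6]
grip_width: 0.0703
t 22.35 tcp dock [172.1  -0.7  53.9] tip [174.2  -0.7  46.2] F dock [-6.34 -0.8   2.63] w 0.070
R in dock [[-0.967, 0.001, 0.257], [0.001, 1.0, 0.001], [-0.257, 0.001, -0.967]] q [ 0.27  0.67 -0.14  2.03  0.68  0.57 -0.64]
```

```bash
python3 -m creep '[[0.001,0,-0.0003,0,0,0],[0.002,0,-0.0005,0,0,0],[0.003,0,-0.0008,0,0,0],[0.005,0,-0.0013,0,0,0],[0.008,0,-0.002,0,0,0],[0.01,0,-0.0026,0,0,0],[0.01,0,-0.0026,0,0,0],[0.01,0,-0.0026,0,0,0]]'; python3 -m creep '[[-0.005,0,-0.02,0,0,0],[-0.003,0,-0.04,0,0,0],[-0.003,0,-0.04,0,0,0],[0.01,0,-0.04,0,0,0],[0.03,0,-0.03,0,0,0],[0.05,0,-0.01,0,0,0],[0.05,0,-0.01,0,0,0],[0.05,0,-0.01,0,0,0],[0.05,0,-0.01,0,0,0],[0.03,0,-0.01,0,0,0],[0,0,0,0,0,0]]'; python3 - <<'E'
from h import *
st()
for n in ["scene","top"]: cv2.imwrite(f"pics/{n}11.png",imaging.read_camera(n)[:,:,::-1])
a=cv2.imread('pics/top11.png')[195:290,330:430];b=cv2.imread('pics/scene11.png')[110:230,150:310]
cv2.imwrite('pics/z11.png',cv2.resize(a,(800,600),interpolation=cv2.INTER_CUBIC))
cv2.imwrite('pics/z11b.png',cv2.resize(b,(800,600),interpolation=cv2.INTER_CUBIC))
E
```

```text
clock: 23.35
ee_pos: [0.4837, -0.1365, 0.0535]
orientation: [2.295, 1.871, -0.302]
force: [-0.4, 0.9, -0.3]
grip_width: 0.07
clock: 24.72
ee_pos: [0.5448, 0.1675, 0.1986]
orientation: [2.291, 1.879, -0.3]
force: [0.8, -0.9, 0.6]
grip_width: 0.0699
t 24.73 tcp dock [-187.9   -1.8  198.6] tip [-185.9   -1.8  190.8] F dock [0.71 0.98 0.58] w 0.070
R in dock [[-0.967, -0.004, 0.257], [-0.004, 1.0, -0.0], [-0.257, -0.001, -0.967]] q [-0.25  0.61 -0.34  1.58  0.41  1.19 -0.94]
```

View pics/z11.png

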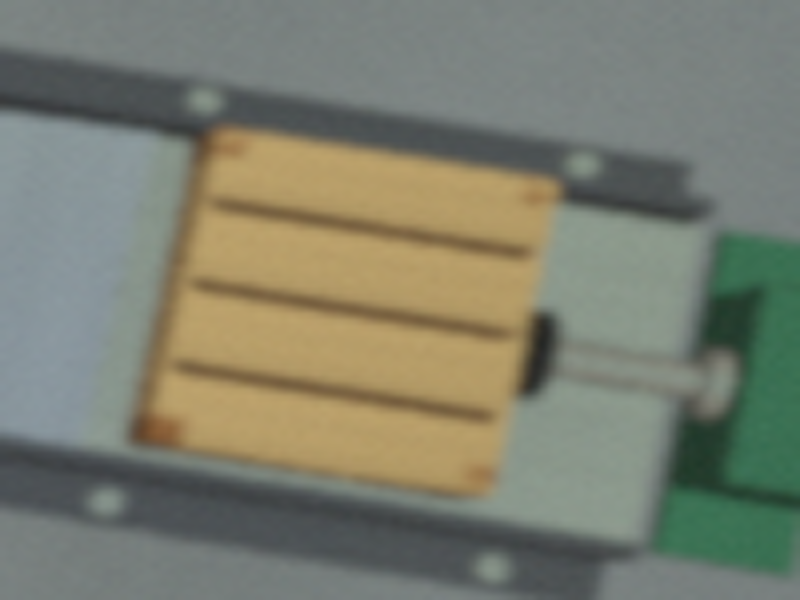

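View pics/z11b.png

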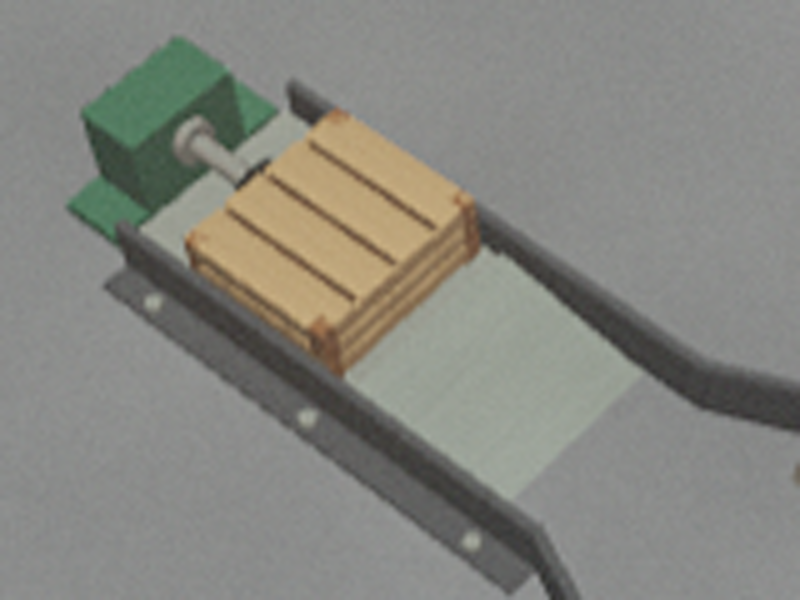

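View pics/top11.png

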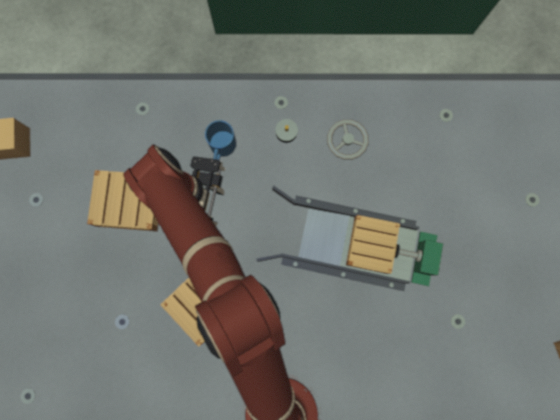

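```bash
python3 - <<'E'
from h import *
f=lambda u,v:((u+.5)/8+329.5,(v+.5)/(600/95)+194.5)
g=lambda u,v:((u+.5)/5+149.5,(v+.5)/5+109.5)
def tri(a,b):
    A=[];B=[]
    for n,p in(('top',a),('scene',b)):
        c=imaging.calibration(n); P=c['K']@np.c_[c['R'],c['t']]; A.append(P);B.append(np.array(p,float).reshape(2,1))
    X=cv2.triangulatePoints(A[0],A[1],B[0],B[1]).ravel(); return (todock(X[:3]/X[3])*1e3).round(1)
print('trail L',tri(f(210,130),g(322,325)),'trail R',tri(f(150,428),g(470,197)))
print('nose L',tri(f(560,183),g(190,237)),'nose R',tri(f(492,492),g(337,112)))
print('lip top view',[(todock(ray('top',f(*p),.025))*1e3).round(1) for p in [(150,140),(85,440)]])
st()
E
```

```text
trail L [176.5  71.   90.5] trail R [178.1 -60.4  86.2]
nose L [296.9  71.4  80.3] nose R [297.8 -63.6  76.8]
lip top view [array([163.2,  72. ,  25. ]), array([164.6, -66.1,  25. ])]
t 24.82 tcp dock [-183.2   -0.6  198.8] tip [-181.2   -0.6  191. ] F dock [ 0.42  0.1  -0.38] w 0.070
R in dock [[-0.965, 0.002, 0.26], [0.002, 1.0, -0.001], [-0.26, -0.0, -0.965]] q [-0.24  0.61 -0.33  1.59  0.41  1.19 -0.93]
```

```bash
python3 - <<'E'
from h import *
for n,box,name in [('scene',(120,210,180,260),'s'),('top',(205,285,340,410),'t')]:
    im=np.mean([imaging.read_camera(n).astype(float) for _ in range(3)],0).astype(np.uint8)[:,:,::-1]
    y0,y1,x0,x1=box; k=8
    z=cv2.resize(im[y0:y1,x0:x1],None,fx=k,fy=k,interpolation=cv2.INTER_CUBIC)
    for zt,zb,col in [(.073,.018,(0,0,255)),(.080,.025,(255,0,0))]:
        for x,h,hb in [(.1775,zt,zb),(.2975,.073,.018)]:
            for y in (.0715,-.0675):
                for hh in (h,hb):
                    p=proj(n,fromdock([x,y,hh])); q=(int((p[0]-x0+.5)*k),int((p[1]-y0+.5)*k)); cv2.drawMarker(z,q,col,cv2.MARKER_CROSS,10,1)
    cv2.imwrite(f'pics/fin_{name}.png',z); print(z.shape)
cv2.imwrite('pics/wr.png',imaging.read_camera('wrist')[:,:,::-1])
E
```

```text
(720, 640, 3)
(640, 560, 3)
```

View pics/fin_s.png

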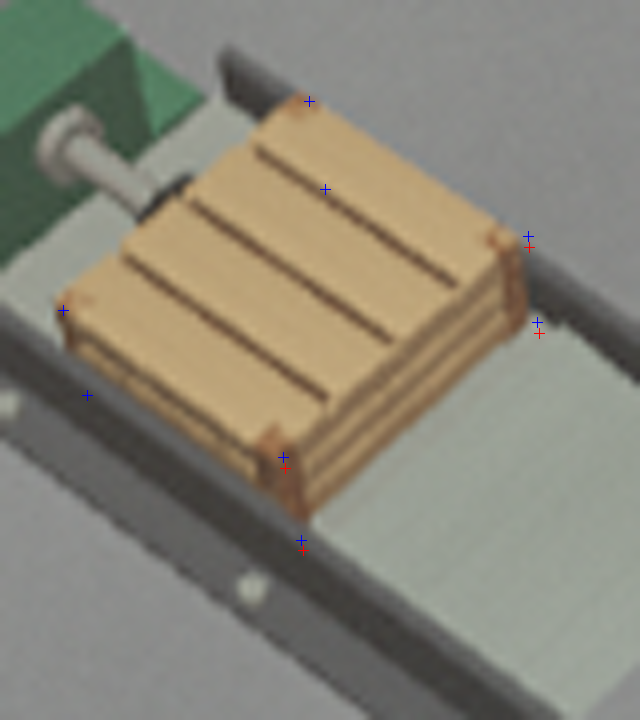

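View pics/fin_t.png

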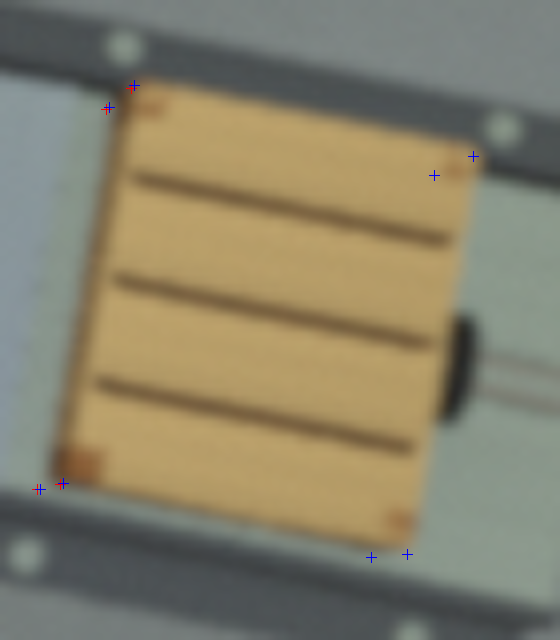

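View pics/wr.png

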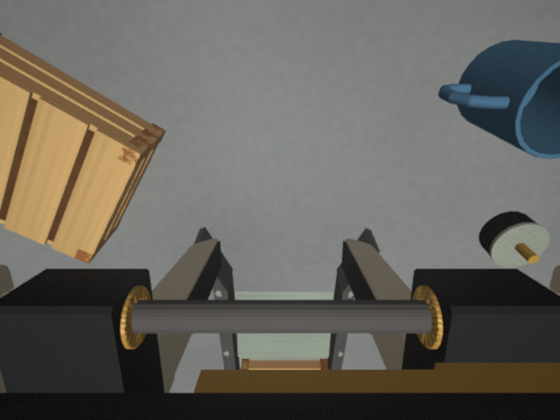

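```bash
python3 -m creep '[[0,0,0,0,0,0],[0,0,0,0,0,0],[0,0,0,0,0,0],[0,0,0,0,0,0]]'; python3 -c "
from plant import finish_job
print(finish_job())"
```

```text
clock: 25.68
ee_pos: [0.5454, 0.1633, 0.199]
orientation: [2.295, 1.871, -0.302]
force: [-0.5, 0.1, -0.5]
grip_width: 0.0699
the job is handed in; nothing more can be done
None
```

The smallest crate is in the tray behind the lip and resting at the buffer, and I handed the job in at 25.7 s with the arm well clear. I pushed it into the flared rails, up the ramp and over the lip, then eased it onto the buffer in steps of 1 mm and less.

**Buffer push:** the last reading was about 6.3 N at the wrist. About 1.8 N of that is sliding friction, so the buffer felt roughly 4 to 5 N. This is an estimate, because the buffer force itself was not measured. Wrist readings stayed at about 7 N or below throughout.

**Last checks:**
- **Position:** the trailing edge is about 12 to 18 mm past the lip, and the front is in line with the buffer's face.
- **Bystanders:** the mug, mount and handwheel look unmoved in the top view.
- **Robot:** it was touching nothing at hand-in.

**One check disagreed:** my first corner measurement from two views put the trailing top corners at 86 to 90 mm and the front ones at 77 to 80 mm, against 73 mm for a crate lying flat. The corner pixels were picked coarsely. A closer look by extending the crate's edges fits a crate lying flat, and so does its position past the lip, so I took it as flat.

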